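# Load the press set-up tray in reverse order

## Robot

A 6-joint arm with a two-finger parallel gripper is mounted at the origin on the work surface. World frame = base frame: x ahead of the robot, y to its left, z up, the work surface at z = 0. Lengths are in m, angles in rad, forces in N, time in s.
With the tool pointing down it reaches from about 0.35 to 0.8 m from the base axis. Payload 7.3 kg.
Tool frame: the origin (TCP) lies between the finger pads; the fingertips stand 25 mm ahead of it and the grasp point (between the pads) lies 6 mm ahead of it (r.tip_extent is the distance from the TCP to the fingertips, in m); z points along the fingers, y is the line along which they close (so a half turn about z gives the same grasp; the last joint's range is limited). The gripper opens to 85 mm and grips with 20 to 120 N. Pads are 22 mm wide; open, the fingers measure 114 mm over their backs; the gripper's body (76 mm by 85 mm) begins 54 mm behind the grasp point. The pads swing forward as they close: fully open they stand 13 mm farther back than shut.
Start: joints at [1.017, 0.342, 1.524, -0, 1.275, -0.146], TCP at [0.208, 0.482, 0.256] pointing down, gripper open.
Joint ranges: [-2.53, 2.53], [-0.77, 2.02], [0.04, 2.7], [-1, 4.14], [0.28, 2.66], [-3.11, 3.11]. Speed limits (rad/s): [2.57, 2.57, 3.14, 3.14, 3.14, 3.14].

## Interface

Orientations are given as a unit quaternion [x, y, z, w].
In Python, from workcell import r, command_gripper, optics gives the robot as it stands. The module is installed in compiled form; this text tells all that it offers. Calls block until the motion is done:
- r.reach(position, orientation): joint-space move of the TCP to a pose.
- r.move_straight(position, orientation=None, speed=0.15, max_force=None): straight line of the TCP; orientation=None keeps the orientation; speed is the mean speed in m/s. With max_force (N) it stops when the force on the tool has changed by that much, and returns True; else False.
- r.movej(angles): joint-space move.
- command_gripper(opening, force=None): finger opening in m; force is the grip in N (None keeps the last); returns when the fingers have stopped.
- r.hold(seconds).
- r.solve_ik(position, orientation): joint angles nearest the present ones, or None.
- r.read_state(): the state.
- optics.get_image(name): name is "side" or "top"; returns (picture, depth): 420x560x3 uint8, red, green, blue; 420x560 float32, m along the optical axis (not along the pixel's ray), 0 where there is no reading.
- optics.camera_model(name): a dict with "K" (3x3 intrinsics, pixels), "k1" (the pictures are not rectified: a ray, as slopes to the right and down, at radius r is drawn at 1 + k1 r^2 times it, then the intrinsics apply), "R" (3x3) and "t" (3): a world point X has camera coordinates R X + t. Camera axes: x right, y down, z forward; pixel columns grow to the right and rows downward; lengths in m; the calibration is good to about 2 mm. A picture is of the moment at which its call begins. camera_model takes no time and is no camera call.
A pose or a line that the arm cannot do raises r.PlanningError and nothing moves.
- r.finish_job(): hands the job in; it is judged then, once.
The state is a dict: "time_s": time; "joint_positions": joint angles; "dq": joint speeds; "tau": joint torques, N m; "eef_pos": TCP position; "eef_rot": TCP orientation; "contact_force": force on the tool from outside, world axes, zero at the start; "torque": the same for the moment, N m; "grip_width": finger opening in m; "grip_force": force on a finger pad.
Only numpy, scipy, OpenCV 4.12 (cv2) and the standard library are available. Lean on these libraries where they do the work, as an engineer would, in place of code of your own. Each camera call takes 0.05 s, during which the arm holds its last target. There are 200 camera calls.

## Task

Move the four press punches from the nests of the storage rail to the bays of the blue set-up tray, one to a bay, in reverse order: as seen from the robot, the punch that stands leftmost on the rail goes to the rightmost bay, the next to the second bay from the right, and so on, so that the rightmost punch ends in the leftmost bay. Set each down gently, standing upright on its flange and about in the middle of its bay; do not drop or tip any of them.

Things in the scene. Friction and masses are not known exactly. Their poses are not given: they have to be found in the camera images.
- punch_flat: Steel press punch standing upright on a round flange 34 mm across and 10 mm high, working nose up; origin at the centre of its underside, z up. Plain round body 30 mm in diameter up to the flat top, 72 mm above the origin; 0.38 kg. Grip it anywhere from 35 to 65 mm above the origin.
- punch_pin: Steel press punch standing upright on a round flange 34 mm across and 10 mm high, working nose up; origin at the centre of its underside, z up. Round body 22 mm in diameter up to 60 mm, then a thin pin 10 mm in diameter up to 84 mm; 0.22 kg. Grip the body at 35 to 55 mm above the origin.
- punch_hex: Steel press punch standing upright on a round flange 34 mm across and 10 mm high, working nose up; origin at the centre of its underside, z up. Hexagonal body 26 mm across flats (30 mm over corners), flats facing its own x axis and every 60 degrees from it, up to the flat top at 78 mm; 0.36 kg. Grip two opposite flats at 35 to 70 mm above the origin.
- punch_blade: Steel press punch standing upright on a round flange 34 mm across and 10 mm high, working nose up; origin at the centre of its underside, z up. Square body 24 by 24 mm, sides along its own x and y, up to 60 mm, then a blade 6 mm thick (x) and 24 mm wide (y) up to 78 mm; 0.30 kg. Grip two opposite sides of the square body at 35 to 55 mm above the origin.
- storage: Storage rail: flat steel plate 84 (x) by 256 (y) by 6 mm, fixed to the bench, carrying four black nests in a row along its y axis at y = -90, -30, 30 and 90 mm. Origin at the centre of its underside, on the bench; its y axis points to the robot's left to within 0.3 rad. All four punches start here, in any order. It may be to the left or to the right of the set-up tray.
- setup: Set-up tray: blue one-piece steel tray 72 (x) by 250 (y) mm, fixed to the bench, empty at the start, with four open-topped bays in a row along its y axis, centres at y = -90, -30, 30 and 90 mm, x = 0. Each bay is 58 (x) by 55 (y) mm inside; its floor is 9 mm above the bench and its walls, 5 mm thick, rise to 20 mm. Origin at the centre of its underside, on the bench; its y axis points to the robot's left to within 0.3 rad.
- nest_flat: The black plastic nest on the storage rail in which the flat punch stands at the start: square, 56 by 56 mm outside, 14 mm high, walls and floor 3 mm, open on top, fixed. All four nests look alike. Origin at the centre of its underside, 6 mm above the bench (its inner floor is 9 mm above the bench).
- nest_pin: The black plastic nest on the storage rail in which the pin punch stands at the start: square, 56 by 56 mm outside, 14 mm high, walls and floor 3 mm, open on top, fixed. All four nests look alike. Origin at the centre of its underside, 6 mm above the bench (its inner floor is 9 mm above the bench).
- nest_hex: The black plastic nest on the storage rail in which the hex punch stands at the start: square, 56 by 56 mm outside, 14 mm high, walls and floor 3 mm, open on top, fixed. All four nests look alike. Origin at the centre of its underside, 6 mm above the bench (its inner floor is 9 mm above the bench).
- nest_blade: The black plastic nest on the storage rail in which the blade punch stands at the start: square, 56 by 56 mm outside, 14 mm high, walls and floor 3 mm, open on top, fixed. All four nests look alike. Origin at the centre of its underside, 6 mm above the bench (its inner floor is 9 mm above the bench).

How it is judged:
At the end, for the whole second after the job is handed in: The punch from place k from the left on the rail stands in bay k from the right of the tray, for all four; each released, at rest, tilted under 0.1 rad, flange on the bay floor (within 4 mm) and within about 13 mm of the bay's middle along each axis of the tray (((y of punch_flat in the frame of setup between -0.1025 and -0.0775 m and y of nest_flat in the frame of storage between 0.08 and 0.1 m) or (y of punch_flat in the frame of setup between -0.0425 and -0.0175 m and y of nest_flat in the frame of storage between 0.02 and 0.04 m) or (y of punch_flat in the frame of setup between 0.0175 and 0.0425 m and y of nest_flat in the frame of storage between -0.04 and -0.02 m) or (y of punch_flat in the frame of setup between 0.0775 and 0.1025 m and y of nest_flat in the frame of storage between -0.1 and -0.08 m)) and x of punch_flat in the frame of setup between -0.0135 and 0.0135 m and z of punch_flat in the frame of setup between 0.005 and 0.013 m and angle between each of punch_flat, punch_pin, punch_hex, punch_blade's own z axis and vertical below 0.1 rad and linear speed of each of punch_flat, punch_pin, punch_hex, punch_blade below 0.02 m/s and ((y of punch_pin in the frame of setup between -0.1025 and -0.0775 m and y of nest_pin in the frame of storage between 0.08 and 0.1 m) or (y of punch_pin in the frame of setup between -0.0425 and -0.0175 m and y of nest_pin in the frame of storage between 0.02 and 0.04 m) or (y of punch_pin in the frame of setup between 0.0175 and 0.0425 m and y of nest_pin in the frame of storage between -0.04 and -0.02 m) or (y of punch_pin in the frame of setup between 0.0775 and 0.1025 m and y of nest_pin in the frame of storage between -0.1 and -0.08 m)) and x of punch_pin in the frame of setup between -0.0135 and 0.0135 m and z of punch_pin in the frame of setup between 0.005 and 0.013 m and ((y of punch_hex in the frame of setup between -0.1025 and -0.0775 m and y of nest_hex in the frame of storage between 0.08 and 0.1 m) or (y of punch_hex in the frame of setup between -0.0425 and -0.0175 m and y of nest_hex in the frame of storage between 0.02 and 0.04 m) or (y of punch_hex in the frame of setup between 0.0175 and 0.0425 m and y of nest_hex in the frame of storage between -0.04 and -0.02 m) or (y of punch_hex in the frame of setup between 0.0775 and 0.1025 m and y of nest_hex in the frame of storage between -0.1 and -0.08 m)) and x of punch_hex in the frame of setup between -0.0135 and 0.0135 m and z of punch_hex in the frame of setup between 0.005 and 0.013 m and ((y of punch_blade in the frame of setup between -0.1025 and -0.0775 m and y of nest_blade in the frame of storage between 0.08 and 0.1 m) or (y of punch_blade in the frame of setup between -0.0425 and -0.0175 m and y of nest_blade in the frame of storage between 0.02 and 0.04 m) or (y of punch_blade in the frame of setup between 0.0175 and 0.0425 m and y of nest_blade in the frame of storage between -0.04 and -0.02 m) or (y of punch_blade in the frame of setup between 0.0775 and 0.1025 m and y of nest_blade in the frame of storage between -0.1 and -0.08 m)) and x of punch_blade in the frame of setup between -0.0135 and 0.0135 m and z of punch_blade in the frame of setup between 0.005 and 0.013 m); the robot touches nothing.
It fails at once if a punch is tipped or knocked over (angle between any of punch_flat, punch_pin, punch_hex, punch_blade's own z axis and vertical above 0.6 rad).
It fails at once if a punch is dropped into place (comes down at over 0.6 m/s, a fall of about 2 cm) ((linear speed of punch_flat above 0.6 m/s and height (world z) of punch_flat below 0.03 m) or (linear speed of punch_pin above 0.6 m/s and height (world z) of punch_pin below 0.03 m) or (linear speed of punch_hex above 0.6 m/s and height (world z) of punch_hex below 0.03 m) or (linear speed of punch_blade above 0.6 m/s and height (world z) of punch_blade below 0.03 m)).
It also fails if it takes over 112 s, if anything falls off the work surface, if the arm or the gripper's body presses on something with over 40 N, if the wrist force passes 120 N, or if a joint passes its speed limit or range.

## Working session

There is one attempt and no reset: what is moved stays moved. The work goes in short steps, each a Python script; the robot and the scene stay as the last script left them, time stands still between calls to the robot, and variables do not carry over. Pictures are saved under pics/ and viewed, at most 14 in all, crops included, and the job is handed in when it is done.

```bash
mkdir -p pics; python3 - <<'E'
from workcell import r, optics
import cv2, numpy as np
for n in("top","side"):
    p,d=optics.get_image(n); cv2.imwrite(f"pics/{n}0.png",p[:,:,::-1]); np.savez(f"{n}0.npz",p=p,d=d)
    m=optics.camera_model(n); print(n,m,(d>0).mean(),d[d>0].min(),d.max())
print(r.read_state()["eef_pos"],r.read_state()["eef_rot"],r.tip_extent)
E
```

```text
top {'K': array([[538.90662204,   0.        , 293.72305407],
       [  0.        , 538.90662204, 199.97515409],
       [  0.        ,   0.        ,   1.        ]]), 'k1': -0.20864897650796035, 'R': array([[ 0.02048369, -0.99967172,  0.01539088],
       [-0.99093251, -0.02234442, -0.13248958],
       [ 0.13278999, -0.01253744, -0.9910649 ]]), 't': array([-0.02547619,  0.53169604,  1.17312323])} 0.99578231292517 0.56714606 2.1510231
side {'K': array([[528.68888992,   0.        , 282.85223584],
       [  0.        , 528.68888992, 215.43301514],
       [  0.        ,   0.        ,   1.        ]]), 'k1': -0.004574481461414206, 'R': array([[-0.94131428, -0.33730548, -0.01234667],
       [-0.26090955,  0.75034929, -0.60737316],
       [ 0.21413461, -0.56850766, -0.79432072]]), 't': array([0.48643323, 0.15547806, 1.0392285 ])} 0.9959906462585034 0.32602924 3.107217
[0.20802548 0.48169717 0.25570018] [ 2.02492465e-01  9.79283594e-01 -6.26630508e-04 -2.26679540e-04] 0.025
```

View pics/top0.png

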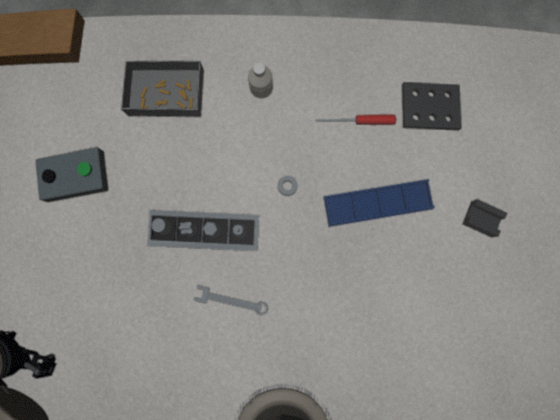

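View pics/side0.png

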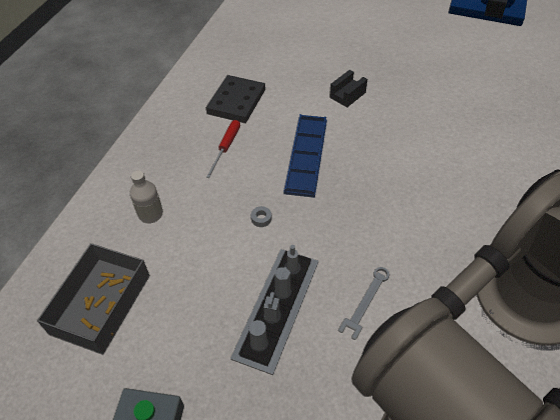

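The top view shows the rail on the left with, left to right, flat (158,226), blade (185,228), hex (210,229) and pin (238,230). The blue tray is at (325–433, 180–226). The side view agrees. Next I compute world coordinates and yaws.

```bash
cat >h.py <<'E'
from workcell import r, command_gripper, optics
import cv2, numpy as np
def cloud(n,d):
    m=optics.camera_model(n); h,w=d.shape
    u,v=np.meshgrid(np.arange(w),np.arange(h))
    q=cv2.undistortPoints(np.stack([u,v],-1).reshape(-1,1,2).astype(float),m["K"],np.array([m["k1"],0,0,0.])).reshape(h,w,2)
    P=np.dstack([q*d[...,None],d]); return (P-m["t"])@m["R"]
def rect(pts):
    (c,s,a)=cv2.minAreaRect((pts*1000).astype(np.float32)); 
    if s[0]>s[1]: a-=90; s=s[::-1]
    return np.round(np.array(c)/1000,4),np.round(s,1),round((a+45)%180-45,1)
E
python3 - <<'E'
from h import *
from scipy.ndimage import label
for n in("top","side"):
    f=np.load(n+"0.npz");p,d=f["p"].astype(int),f["d"];X=cloud(n,d)
    np.save(n+"X.npy",X)
    z=X[...,2]; R=(d>0)&(X[...,0]>.2)&(X[...,0]<.75)
    bl=R&(p[...,2]>1.5*p[...,0])&(p[...,2]>40)&(abs(X[...,1])<.4)
    print(n,"bench z",np.median(z[R&(abs(z)<.02)]))
    L,k=label(bl)
    for i in range(1,k+1):
        if (L==i).sum()>300: print("tray",rect(X[L==i][:,:2]),np.percentile(z[L==i],[5,50,95]).round(4))
    roi=R&(X[...,1]>.05)&(X[...,1]<.4)&(X[...,0]>.35)&(X[...,0]<.6)
    # rail plate: connected height 3-30mm
    L,k=label(roi&(z>.004))
    for i in range(1,k+1):
        if (L==i).sum()>300: print("rail?",rect(X[L==i][:,:2]),z[L==i].max())
    L,k=label(roi&(z>.05))
    for i in range(1,k+1):
        q=X[L==i]
        if len(q)>5:
            t=q[q[:,2]>q[:,2].max()-.006]
            print("punch",len(q),rect(t[:,:2]),t.mean(0).round(4),q[:,2].max().round(4))
def crop(n,u,v,w,h,s): 
    return cv2.resize(np.load(n+"0.npz")["p"][v:v+h,u:u+w,::-1].copy(),None,fx=s,fy=s,interpolation=cv2.INTER_CUBIC)
a=crop("top",145,205,120,50,6.5); b=crop("side",225,235,100,140,4)[:330*2]
cv2.imwrite("pics/ct.png",a); cv2.imwrite("pics/cs.png",b)
E
```

```text
top bench z 0.0009016841057674724
tray (array([ 0.534 , -0.2099]), array([ 66.8, 245. ]), 10.7) [0.006  0.0108 0.0222]
rail? (array([0.4623, 0.1928]), array([ 90.6, 261. ]), -1.5) 0.09890461291561647
punch 196 (array([0.4669, 0.2792]), array([27.5, 28. ]), -42.0) [0.4664 0.2805 0.0842] 0.0886
punch 150 (array([0.4619, 0.2198]), array([ 5.7, 24.2]), 10.0) [0.462  0.2198 0.0882] 0.0911
punch 165 (array([0.4598, 0.1638]), array([24.3, 25.1]), 29.8) [0.4605 0.164  0.0896] 0.0936
punch 81 (array([0.4608, 0.1082]), array([6.7, 7.5]), 46.6) [0.4611 0.1086 0.0957] 0.0989
side bench z 0.0009664077716209363
tray (array([ 0.5323, -0.2121]), array([ 69.4, 254.5]), 10.4) [0.007  0.0109 0.0221]
rail? (array([0.4613, 0.1925]), array([ 87.4, 259. ]), -1.1) 0.09541316398872973
punch 156 (array([0.4591, 0.1061]), array([ 7.6, 10.2]), 19.2) [0.4591 0.1071 0.0927] 0.0954
punch 303 (array([0.4587, 0.1643]), array([26.9, 28.2]), 60.5) [0.459  0.165  0.0878] 0.0914
punch 248 (array([0.4606, 0.2197]), array([ 6.2, 25. ]), 5.1) [0.4604 0.2199 0.0879] 0.0915
punch 328 (array([0.4638, 0.2796]), array([26.6, 28.3]), -27.9) [0.4636 0.2795 0.0818] 0.0856
```

View pics/ct.png

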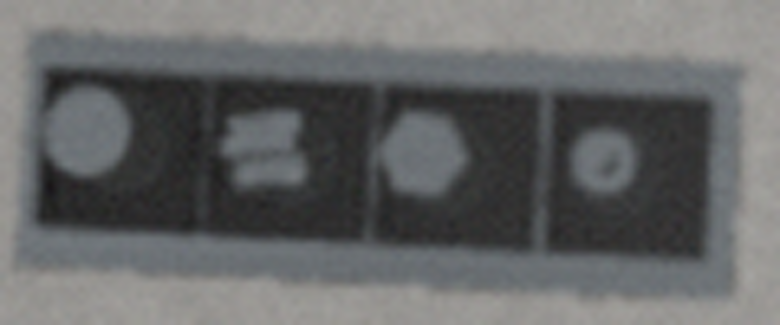

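View pics/cs.png

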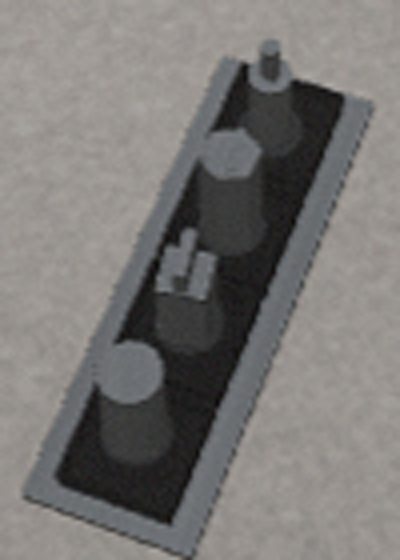

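The crops show the blade's long edge nearly along y, with a yaw of about +7°. The hex flats face ±x, at a yaw of about −2°. I'll run the flat punch first.

```bash
cat >>h.py <<'E'
from scipy.spatial.transform import Rotation
def quat(a):  # tool down, closing line at yaw a (deg) from world x; half turn with smaller last-joint travel
    a=np.radians(a); y=np.array([np.cos(a),np.sin(a),0]); z=np.array([0,0,-1.]); 
    return [Rotation.from_matrix(np.c_[np.cross(s*y,z),s*y,z]).as_quat() for s in(1,-1)]
def best(p,a):
    c=[(abs(j[5]),k) for k,q in enumerate(quat(a)) if (j:=r.solve_ik(p,q)) is not None]
    return quat(a)[min(c)[1]]
ZT=.2; GZ=.061
T=np.array([.533,-.211]); TY=10.5
def bay(y): a=np.radians(TY); return T+y*np.array([-np.sin(a),np.cos(a)])
def st(m):
    s=r.read_state(); print(m,"t",round(s["time_s"],2),"w",round(s["grip_width"],4),"F",round(s["grip_force"],1),"z",round(s["eef_pos"][2],4),"f",np.round(s["contact_force"],1))
def go(xy,yaw,y,opn=.052):
    q=best([*xy,ZT],yaw)
    command_gripper(opn); r.reach([*xy,ZT],q)
    hit=r.move_straight([*xy,GZ],speed=.1,max_force=12); st(f"down hit={hit}")
    if hit: r.move_straight([*xy,ZT]); return
    command_gripper(0.005,force=60); st("grip")
    r.move_straight([*xy,ZT],speed=.12); st("lifted")
    b=bay(y); q=best([*b,ZT],TY); r.reach([*b,ZT],q); st("over bay")
    r.move_straight([*b,GZ+.012],speed=.12)
    hit=r.move_straight([*b,GZ-.003],speed=.02,max_force=5); st(f"set hit={hit}")
    command_gripper(opn); st("open"); r.move_straight([*b,ZT],speed=.15); st("up")
E
python3 - <<'E'
from h import *
go((.465,.280),-1.5,-.09)
p,d=optics.get_image("top"); cv2.imwrite("pics/t1.png",cv2.resize(p[150:270,130:460,::-1].copy(),None,fx=2.4,fy=2.4))
E
```

```text
down hit=False t 3.33 w 0.0518 F 0.0 z 0.0616 f [ 0.3 -0.2  0.7]
grip t 3.66 w 0.0285 F 58.9 z 0.0616 f [-1.5 -0.4  4.7]
lifted t 4.97 w 0.0287 F 59.3 z 0.1991 f [-0.8 -0.3 -3.6]
over bay t 7.07 w 0.0286 F 59.3 z 0.2 f [ 0.5 -0.5 -3. ]
set hit=True t 8.85 w 0.0284 F 60.3 z 0.0616 f [-0.7  0.3  4.8]
open t 9.2 w 0.0521 F 0.0 z 0.0601 f [-0.4 -1.  -0.7]
up t 10.28 w 0.0519 F 0.0 z 0.1989 f [ 0.3 -0.4  0.6]
```

View pics/t1.png

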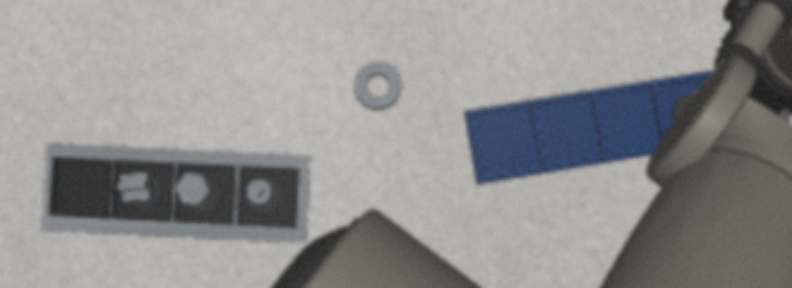

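The flat punch was gripped and set down by contact. The other three still stand in their nests, and the arm hides the rightmost bay. I do the blade next, then check from the pick side.

```bash
python3 - <<'E'
from h import *
go((.461,.220),7.5,-.03)
q=best([.46,.164,ZT],-2); r.reach([.46,.164,ZT],q)
p,d=optics.get_image("top"); X=cloud("top",d); a=np.radians(TY); Q=X[...,:2]-T
x=Q@[np.cos(a),np.sin(a)]; y=Q@[-np.sin(a),np.cos(a)]
for c in(-.09,-.03):
    m=(abs(x)<.035)&(abs(y-c)<.028)&(X[...,2]>.06); print(c,m.sum(),x[m].mean().round(4),(y[m].mean()-c).round(4),X[...,2][m].max())
cv2.imwrite("pics/t2.png",cv2.resize(p[150:270,130:460,::-1].copy(),None,fx=2.4,fy=2.4))
E
```

```text
down hit=False t 14.0 w 0.0519 F 0.0 z 0.0615 f [ 0.4 -0.5  0.4]
grip t 14.36 w 0.0239 F 59.7 z 0.0615 f [-0.1 -1.1  4.6]
lifted t 15.67 w 0.0232 F 58.8 z 0.1992 f [-0.4 -0.2 -3.1]
over bay t 17.38 w 0.0235 F 58.8 z 0.2 f [ 0.6  0.6 -1.8]
set hit=True t 19.17 w 0.0233 F 59.9 z 0.0615 f [-0.2  0.5  5.1]
open t 19.56 w 0.0521 F 0.0 z 0.0604 f [0.6 0.1 0.5]
up t 20.64 w 0.0522 F 0.0 z 0.199 f [-0.4 -0.2  0.2]
-0.09 156 -0.0004 0.002 0.08637449507908836
-0.03 117 0.0 0.0011 0.09214399428626467
```

View pics/t2.png

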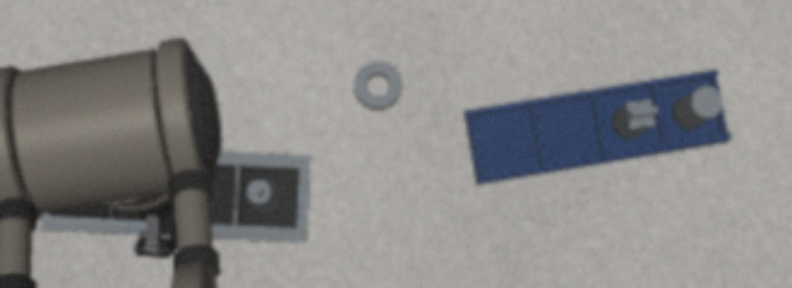

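Flat (706,100) and blade (640,115) stand upright, within about 2 mm of their bay centres. I'll carry on with hex and pin.

```bash
python3 - <<'E'
from h import *
go((.460,.1645),-2,.03)
go((.460,.108),-1.5,.09)
q=best([.45,.2,.25],0); r.reach([.45,.2,.25],q); st("park")
p,d=optics.get_image("top"); X=cloud("top",d); a=np.radians(TY); Q=X[...,:2]-T
x=Q@[np.cos(a),np.sin(a)]; y=Q@[-np.sin(a),np.cos(a)]
for c in(-.09,-.03,.03,.09):
    m=(abs(x)<.035)&(abs(y-c)<.028)&(X[...,2]>.06); print(c,m.sum(),x[m].mean().round(4),(y[m].mean()-c).round(4),X[...,2][m].max())
cv2.imwrite("pics/t3.png",cv2.resize(p[150:270,130:460,::-1].copy(),None,fx=2.4,fy=2.4))
E
```

```text
down hit=False t 24.23 w 0.0519 F 0.0 z 0.0615 f [ 0.5 -0.7  0.9]
grip t 24.57 w 0.0249 F 58.8 z 0.0615 f [-2.4 -0.2  5.3]
lifted t 25.88 w 0.0252 F 59.0 z 0.1992 f [-0.6 -0.2 -3.5]
over bay t 27.21 w 0.0255 F 58.9 z 0.1998 f [-0.9  0.2 -2.8]
set hit=True t 29.0 w 0.0254 F 59.5 z 0.0615 f [-0.7 -0.3  4.4]
open t 29.38 w 0.0524 F 0.0 z 0.0605 f [-0.2 -0.8 -0.7]
up t 30.46 w 0.0522 F 0.0 z 0.1991 f [ 0.2 -0.3 -0.3]
down hit=False t 33.36 w 0.0516 F 0.0 z 0.0615 f [-0.6  0.4  0. ]
grip t 33.74 w 0.0205 F 58.7 z 0.0614 f [-0.9  0.1  5.5]
lifted t 35.05 w 0.0206 F 58.7 z 0.1993 f [ 0.2  0.2 -3. ]
over bay t 35.99 w 0.0204 F 58.7 z 0.1995 f [ 0.2 -0.2 -2.2]
set hit=True t 37.78 w 0.0209 F 59.6 z 0.0614 f [-1.1  0.3  4.5]
open t 38.19 w 0.0519 F 0.0 z 0.0606 f [1.1 0.  0.1]
up t 39.27 w 0.0519 F 0.0 z 0.1991 f [ 0.  -0.3 -0.8]
park t 40.52 w 0.0519 F 0.0 z 0.2496 f [-0.2 -0.4  0.3]
-0.09 155 -0.0004 0.0018 0.08850582442889132
-0.03 115 0.0002 0.0011 0.09034612097890286
0.03 153 0.0005 0.0021 0.0942937845090956
0.09 81 0.0008 0.0004 0.09644992330573894
```

View pics/t3.png

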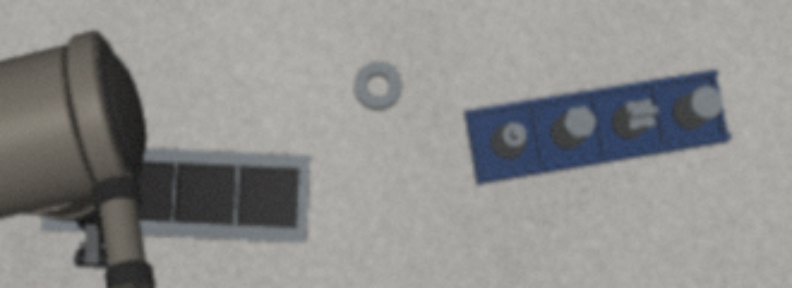

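All four stand upright and about centred: pin (514,134), hex (578,122), blade (640,115), flat (706,100), which is the reverse of the rail order.

```bash
python3 -c "
from workcell import r
print(r.finish_job())"
```

```text
the job is handed in; nothing more can be done
None
```

All four punches stand upright in the tray in reverse order, each within about 2 mm of its bay centre by the last camera check, and the job was handed in at about 41 s; the hand-in call returned no verdict.

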